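# Strip the stick cutter and hold its pusher at the wash mark

### The job

Strip the vegetable stick cutter for washing: slide its clamp jaw fully open and leave it open, lift the blade grid straight up out of the cutter, and stand it upright in a free slot of the wire rack, without disturbing the spare grid already there or the sauce cups. Then pull the cutter's spring-loaded pull bar out until its pointers meet the wash mark on the base, so that the pusher's teeth stand in the open mouth for a colleague to brush; the spring draws it back, so finish while still holding the bar steady at the mark.

Things in the scene. Friction and masses are not known exactly. Their poses are not given: they have to be found in the camera images.
- cutter: Aluminium vegetable stick cutter, fixed, base 355 x 150 mm, no part above 160 mm. Origin on the bench under the grid's seat, z up; -x is the way the pull bar comes out; sliding jaw on the +y side, fixed jaw on -y. The grid stands on a 44 mm high sill, its sides in 17 mm grooves up to 112 mm high: lift it 80 mm straight up. Trough with the white toothed pusher behind (+x), pull bar in front (-x).
- jaw (a joint): Travel of the sliding clamp jaw along the cutter's +y, m: 0 = closed on the grid, 0.025 = fully open at its stop. About 4 N of friction; stays where it is left. Closed, its lip lies over the grid's shoulder and locks it down; clear from about 0.010.
- jaw_lug (a point): Point in the jaw's upright black lug, 148 mm above the bench, 11 mm below its top. The lug is 12 mm thick along the cutter's y, 28 mm wide along x, and stands on the jaw's lip (top 124 mm above the bench). Pinch it from above, fingers closing along the cutter's y, or push it outwards.
- blade_grid: Coarse blade grid: steel frame 84 mm wide (y), 12 mm thick (x), 72 mm high, 5 x 4 openings, with a black grip tab on top, 32 mm wide, 12 mm thick, up to 102 mm above its underside. About 0.3 kg. Origin at the centre of its underside, z up. Hold it at the tab, fingers closing along its x; open them only to about 40 mm (the bail is 50 mm away).
- rack: Fixed stainless wire rack, 140 x 110 mm. Origin on the bench at its centre. Five hoops, 69 mm high, across its x axis at x = -60, -30, 0, 30, 60 mm leave slots at x = -45, -15, 15, 45 mm, 24 mm wide, 98 mm long along y. A grid stands in a slot with its thickness along the rack's x, on wires 16 mm above the bench. The slot at +45 mm holds the spare grid; the others are free.
- spare_grid: Spare blade grid, same frame and size, but with finer openings (8 x 6), in the rack's slot at x = +45 mm; must stay there. Origin at the centre of its underside.
- pull_bar (a joint): Travel of the pull bar and the pusher it draws along the cutter's -x, m: 0 = home, 0.105 = pointers level with the wash mark, 0.125 = end of travel. A spring draws it home with 4 N, rising to 10.5 N at the mark. With the grid in place the pusher stops against it at about 0.08.
- bar_grip (a point): Middle of the black grip sleeve of the pull bar, a U-shaped bail of 10 mm steel rod standing across the cutter in front of the grid: 18 mm diameter, 72 mm long along the cutter's y, axis 135 mm above the bench, 65 mm in front (cutter -x) of the grid when home. Grasp from above, fingers closing along the cutter's x.
- bar_pointer (a point): Tip of the small dark pointer at the foot of the bail on the cutter's -y side, 38 mm above the bench (a second one is on the other side).
- wash_mark (a point): Wash mark on the cutter's -y side: a small dark upright index plate, 3 mm thick, at the base's edge, with a black line across the base, 170 mm in front (-x) of the grid's seat. The pointer is at the mark when both have the same x in the cutter's frame. This point is 38 mm above the bench.
- sauce_cup_1: Small pale sauce cup, 60 mm across, 32 mm high, bystander. Origin under its centre.
- sauce_cup_2: Another such sauce cup, bystander.
- sauce_cup_3: Another such sauce cup, bystander.

How it is judged:
By the outcome, as a careful person would: the job done as asked, in the order asked, and still so for the second after the job is handed in, while the arm keeps its last pose, push and grip.
It also fails if it takes over 64 s, if anything falls off the work surface, if the arm or the gripper's body presses on something with over 40 N, if the wrist force passes 120 N, or if a joint passes its speed limit or range.

### The arm

A 6-joint arm with a two-finger parallel gripper is mounted at the origin on a cart in front of the work surface, level with it; the furniture and walls round the work are solid. World frame = base frame: x ahead of the robot, y to its left, z up, the work surface at z = 0. Lengths are in m, angles in rad, forces in N, time in s.
With the tool pointing down it reaches from about 0.15 to 0.775 m from the base axis. Payload 6.1 kg.
Tool frame: the origin (TCP) lies midway between the tips of the shut fingers; the grasp point (between the pads) lies behind it (env.pinch_z is the z of the grasp point in the tool frame, in m); z points along the fingers, y is the line along which they close (so a half turn about z gives the same grasp; the last joint's range is limited). The gripper opens to 85 mm and grips with 20 to 120 N. Pads are 22 mm wide; open, the fingers measure 114 mm over their backs; the gripper's body (76 mm by 85 mm) begins 54 mm behind the grasp point. The pads swing forward as they close: fully open they stand 13 mm farther back than shut.
Start: joints at [1.182, 0.126, -0.04, 1.405, 0, 1.571], TCP at [0.199, 0.486, 0.231] pointing down, gripper open.
Joint ranges: [-2.72, 2.72], [-0.95, 1.95], [-1.27, 1.35], [-1.78, 2.02], [-1.46, 1.47], [-3.14, 3.14]. Speed limits (rad/s): [2.39, 2.39, 3.01, 3.14, 3.14, 3.14].

### API

Orientations are given as a unit quaternion [x, y, z, w].
In Python, from cell import status, imaging, hand_in, env gives the robot as it stands.
- The arm moves only by the tool arm_command, never from a script. Its arguments are lists of equal length, an entry for each row: "jaw": the finger opening in mm, from 0 to 85.4; "offset": the shift along the tool's x, y, z in mm, a list of three; "spin": the turn about the tool's z in rad. In form: {"jaw": [jaw, ...], "offset": [[x, y, z], ...], "spin": [spin, ...]}. A call has exactly 10 rows; each row is the pose to reach, as a shift and turn from the pose commanded when the call began, along the tool's axes at that moment; what a row does not reach only later rows make up. A row lasts 1/8 s, in which the tool goes at most 62.5 mm and 10.7 degrees, less where a joint would pass 70% of its speed; a pose out of reach is approached as far as the arm can. A call with a gripper value outside its range is refused whole. The fingers move at their own pace and stop on an object; "squeeze" is the grip in N (left out, the last holds). Time passes only in rows, so rows that repeat a pose let the fingers close, or fill a call up. It gives the time, the measured TCP pose, the force, the opening and the grip force at its end, in the units of the state.
- status.get_obs(): the state, without advancing time (a new reading comes with each control period).
- imaging.grab_frame(name): name is "scene" or "top" or "wrist"; returns the picture (400x640x3 uint8, blue, green, red); there is no depth.
- imaging.get_calibration(name): a dict with "intrinsics" (3x3 intrinsics, pixels), "D" ([k1, k2, p1, p2, k3] as OpenCV has them; the pictures are not rectified), "R" (3x3) and "t" (3): a world point X has camera coordinates R X + t; the wrist camera has in their place "mount" (4x4, takes a point from camera to tool coordinates, whose origin is the TCP and whose axes are the flange's). Camera axes: x right, y down, z forward; pixel columns grow to the right and rows downward; lengths in m; the calibration is good to about 2 mm. A picture is of the moment at which its call begins: read the wrist's pose just before it. get_calibration takes no time and is no camera call.
- hand_in(): hands the job in; it is judged then, once.
The state is a dict: "time": time; "joint_positions": joint angles; "joint_velocities": joint speeds; "tau": joint torques, N m; "position": TCP position; "tcp_rot": TCP orientation; "contact_force": force on the tool from outside, world axes, zero at the start; "moment": the same for the moment, N m; "gripper_width": opening from 0.0 (shut) to 1.0 (fully open); "grasp_force": force on a finger pad.
Only numpy, scipy, OpenCV 4.12 (cv2) and the standard library are available. Lean on these libraries where they do the work, as an engineer would, in place of code of your own. Each camera call takes 0.05 s, during which the arm holds its last target. There are 200 camera calls.

## Working session

There is one attempt and no reset: what is moved stays moved. The work goes in short steps, Python scripts to look and compute and a tool call to move; the robot and the scene stay as the last step left them, time stands still between calls to the robot, and variables do not carry over. Pictures are saved under pics/ and viewed, at most 10 in all, crops included, and the job is handed in when it is done.

Besides the shell and the picture viewer there is one more tool, called by a JSON object that holds its "op" and its "data", one argument or row to a line. arm_command: Moves the arm, as the interface text tells. Its arguments: {"type":"object","properties":{"jaw":{"type":"array"},"offset":{"type":"array"},"spin":{"type":"array"},"squeeze":{"type":"number"}},"required":["jaw","offset","spin"]}

```bash
mkdir -p pics; ls; python3 - <<'E'
from cell import status, imaging, hand_in, env
import cv2
for n in ("scene","top"):
    cv2.imwrite(f"pics/{n}0.png",imaging.grab_frame(n))
o=status.get_obs();print(o, env.pinch_z)
for n in ("scene","top","wrist"): print(n,imaging.get_calibration(n))
E
```

```text
pics
{'time': 0.1, 'joint_positions': array([ 1.18201026e+00,  1.26302833e-01, -4.05036439e-02,  1.40541105e+00,
        2.02806181e-05,  1.57079980e+00]), 'joint_velocities': array([ 0.002001  , -0.00074398,  0.00306339, -0.00050757,  0.0008798 ,
       -0.00024978]), 'tau': array([ 1.46667753e-04, -4.36901093e+01,  3.53608310e+01,  1.36502899e-02,
       -2.39361759e-05, -7.04193610e-06]), 'position': array([0.19886204, 0.48547548, 0.23061673]), 'tcp_rot': array([ 1.93172699e-01,  9.81164514e-01, -6.95255827e-04, -1.47215144e-04]), 'contact_force': array([ 0.04607557,  0.10060067, -0.17227125]), 'moment': array([-0.02035106, -0.04620967,  0.0183084 ]), 'grasp_force': 0.0, 'gripper_width': 1.0005795699738333} -0.0187
scene {'intrinsics': array([[431.40125677,   0.        , 326.77517815],
       [  0.        , 431.40125677, 197.23176751],
       [  0.        ,   0.        ,   1.        ]]), 'D': array([-0.05427552,  0.        ,  0.        ,  0.        ,  0.        ]), 'R': array([[ 0.45848073, -0.88852087, -0.01805789],
       [-0.67050493, -0.33250451, -0.66322236],
       [ 0.58328
[... 446 characters left out ...]
  [ 0.21409752,  0.01150371, -0.97674455]]), 't': array([0.09405819, 0.52828618, 1.16116268])}
wrist {'intrinsics': array([[315.58202763,   0.        , 320.41681003],
       [  0.        , 315.58202763, 197.11114713],
       [  0.        ,   0.        ,   1.        ]]), 'D': array([-0.02267621,  0.        ,  0.        ,  0.        ,  0.        ]), 'mount': array([[ 4.56442451e-04, -9.64555390e-01, -2.63880069e-01,
         6.67497604e-02],
       [ 9.99998853e-01,  5.90929154e-05,  1.51373136e-03,
        -5.96053808e-05],
       [-1.44448430e-03, -2.63880457e-01,  9.64554310e-01,
        -1.42643370e-01],
       [ 0.00000000e+00,  0.00000000e+00,  0.00000000e+00,
         1.00000000e+00]])}
```

View pics/scene0.png

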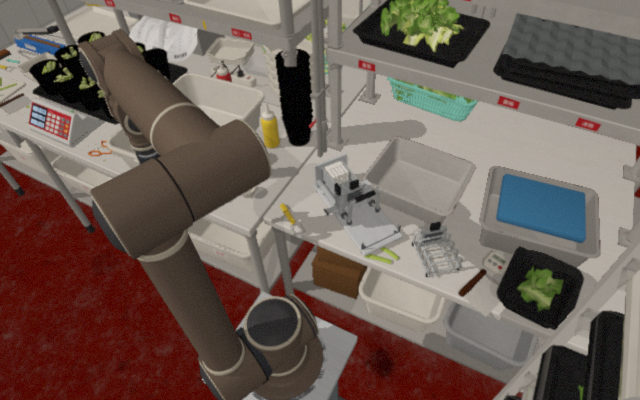

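View pics/top0.png

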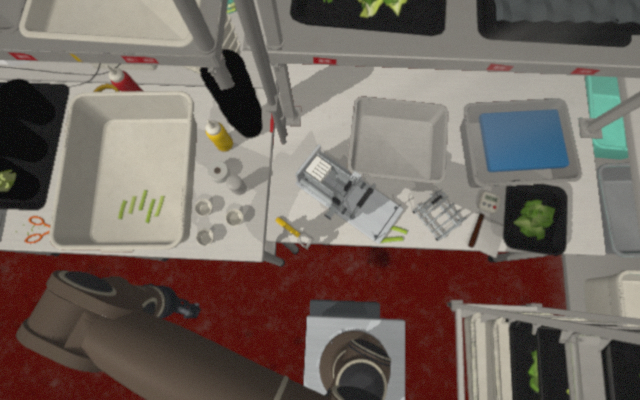

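Both views show the cutter (top ~(350,195)) and the rack (top ~(440,213)). The cutter's pale pusher end points to the upper left and its base plate to the lower right. I'll enlarge both.

```bash
python3 - <<'E'
import cv2
a=cv2.imread("pics/top0.png")[140:250,290:480];b=cv2.imread("pics/scene0.png")[145:285,305:485]
cv2.imwrite("pics/topc.png",cv2.resize(a,None,fx=4,fy=4,interpolation=cv2.INTER_CUBIC))
cv2.imwrite("pics/scenec.png",cv2.resize(b,None,fx=4,fy=4,interpolation=cv2.INTER_CUBIC))
E
```

```text
(no output)
```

View pics/topc.png

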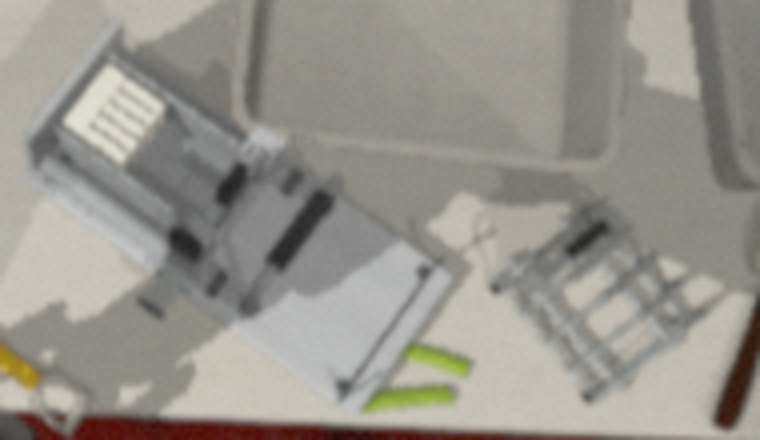

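View pics/scenec.png

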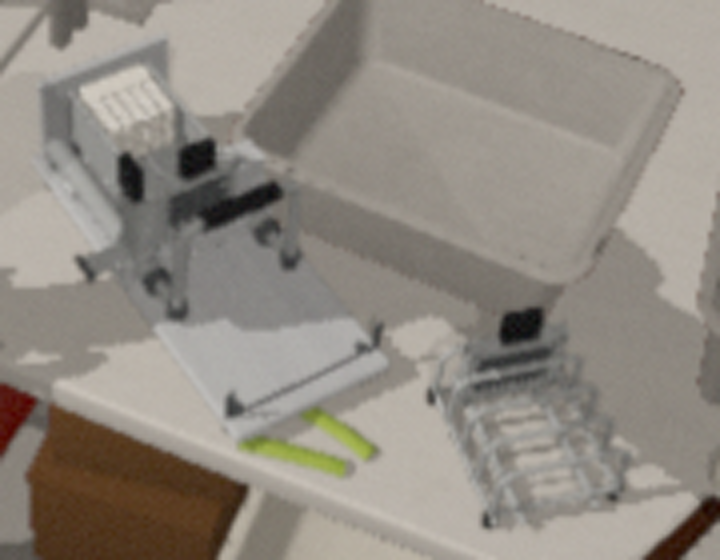

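Top crop: tab (232,184), lug (185,243), sleeve (301,229), mark plates (425,271)/(345,386), spare tab (588,237). Scene crop, same order: (197,157), (131,175), (241,205), (372,340)/(235,403), (522,325). The cups aren't near; they are at about (210,215) in the full top image. Next I triangulate.

```bash
cat > h.py <<'E'
import numpy as np, cv2
from scipy.spatial.transform import Rotation as Rn
from scipy.optimize import least_squares
from cell import status, imaging, env
def cam(n,obs=None):
    c=imaging.get_calibration(n)
    if n=="wrist":
        obs=obs or status.get_obs(); T=np.eye(4);T[:3,:3]=Rn.from_quat(obs["tcp_rot"]).as_matrix();T[:3,3]=obs["position"]
        M=np.linalg.inv(T@c["mount"]); R,t=M[:3,:3],M[:3,3]
    else: R,t=np.array(c["R"]),np.array(c["t"])
    return c["intrinsics"],c["D"],R,t
def proj(c,X): return cv2.projectPoints(np.atleast_2d(X).astype(float),cv2.Rodrigues(c[2])[0],c[3],c[0],c[1])[0][:,0]
def ray(c,p):
    u=cv2.undistortPoints(np.array([[p]],float),c[0],c[1])[0,0]
    d=c[2].T@np.array([u[0],u[1],1]); return -c[2].T@c[3],d/np.linalg.norm(d)
def tri(obs):
    A=0;b=0
    for c,p in obs:
        o,d=ray(c,p);P=np.eye(3)-np.outer(d,d);A=A+P;b=b+P@o
    X=np.linalg.solve(A,b); return X,[np.round(np.array(p)-proj(c,X)[0],1) for c,p in obs]
def onz(c,p,z):
    o,d=ray(c,p); return o+d*(z-o[2])/d[2]
E
python3 - <<'E'
from h import *
T=cam("top");S=cam("scene")
pts=dict(tab=((232,184),(197,157)),lug=((185,243),(131,175)),sleeve=((301,229),(241,205)),m1=((425,271),(372,340)),m2=((345,386),(235,403)),spare=((588,237),(522,325)),
 sl1=((330,197),(277,193)),sl2=((271,263),(206,218)),rf1=((497,288),(433,397)),rf2=((590,397),(490,520)))
for k,(a,b) in pts.items():
    X,r=tri([(T,(290+a[0]/4,140+a[1]/4)),(S,(305+b[0]/4,145+b[1]/4))]); print(k,X.round(4),*r)
E
```

```text
tab [0.5593 0.0436 0.1324] [ 0. -0.] [-0.  0.]
lug [0.5081 0.0787 0.1435] [-0.1  0.1] [ 0.1 -0. ]
sleeve [ 0.5244 -0.0109  0.1359] [ 0. -0.] [-0.  0.]
m1 [ 0.519  -0.1304  0.0341] [-1.1  0.7] [ 1.3 -0.3]
m2 [ 0.4158 -0.0599  0.0343] [ 0.2 -0.1] [-0.2  0. ]
spare [ 0.5353 -0.2443  0.1024] [ 0. -0.] [-0.  0.]
sl1 [ 0.5504 -0.0321  0.1352] [ 0.4 -0.3] [-0.4  0.1]
sl2 [0.4978 0.0099 0.1361] [-0.6  0.4] [ 0.7 -0.2]
rf1 [ 0.5098 -0.194   0.0076] [-0.1  0. ] [ 0.1 -0. ]
rf2 [ 0.4192 -0.2722  0.0083] [-0.2  0.1] [ 0.3 -0.1]
```

```bash
cat >> h.py <<'E'
def plan(p,yaw,q=None,pos=None):
    """tool offset mm and spin to reach TCP p with tool y at yaw(deg), from commanded q/pos"""
    o=status.get_obs(); R=Rn.from_quat(o["tcp_rot"]).as_matrix()
    y0=np.degrees(np.arctan2(R[1,1],R[0,1])); dy=(y0-yaw+180)%360-180
    print("pos",o["position"].round(4),"yawy",y0.round(2),"tilt",R[2,2].round(5),"t",o["time"],"F",o["contact_force"].round(1),"q",o["joint_positions"].round(2))
    print("offset",(R.T@(np.array(p)-o["position"])*1000).round(1),"spin",np.radians(dy).round(4))
E
python3 - <<'E'
from h import *
plan((0.53,0.05,0.26),-34)
plan((0.53,0.05,0.26),146)
E
```

```text
pos [0.1989 0.4855 0.2306] yawy 67.72 tilt -1.0 t 0.1 F [ 0.   0.1 -0.2] q [ 1.18  0.13 -0.04  1.41  0.    1.57]
offset [-471.5 -277.5  -29. ] spin 1.7754
pos [0.1989 0.4855 0.2306] yawy 67.72 tilt -1.0 t 0.1 F [ 0.   0.1 -0.2] q [ 1.18  0.13 -0.04  1.41  0.    1.57]
offset [-471.5 -277.5  -29. ] spin -1.3662
```

{"op": "arm_command", "data": {
  "jaw": [85,85,85,85,85,85,85,85,85,85],
  "offset": [
    [-50,-29,-15],
    [-100,-59,-29],
    [-150,-88,-29],
    [-200,-118,-29],
    [-250,-147,-29],
    [-300,-177,-29],
    [-350,-206,-29],
    [-400,-235,-29],
    [-450,-265,-29],
    [-471,-277,-29]
  ],
  "spin": [0.18,0.36,0.54,0.72,0.9,1.08,1.26,1.44,1.62,1.775]
}}

```text
time: 1.35
position: [0.531, 0.0483, 0.2594]
tcp_rot: [0.885, 0.466, -0.001, -0.0]
contact_force: [-0.2, 0.1, 1.1]
gripper_width: 0.996
grasp_force: 0.0
```

```bash
python3 - <<'E'
from h import *
plan((0.53,0.05,0.26),-34)
o=status.get_obs();f=imaging.grab_frame("wrist");c=cam("wrist",o)
np.save("w1.npy",np.hstack([c[2],c[3][:,None]]))
cv2.imwrite("pics/w1.png",cv2.resize(f,(800,500),interpolation=cv2.INTER_CUBIC))
E
```

```text
pos [0.531  0.0483 0.2594] yawy -34.46 tilt -1.0 t 1.35 F [-0.2  0.1  1.1] q [ 0.09  0.14  0.04  1.47 -0.    2.26]
offset [ 0.8 -1.8 -0.6] spin -0.008
```

View pics/w1.png

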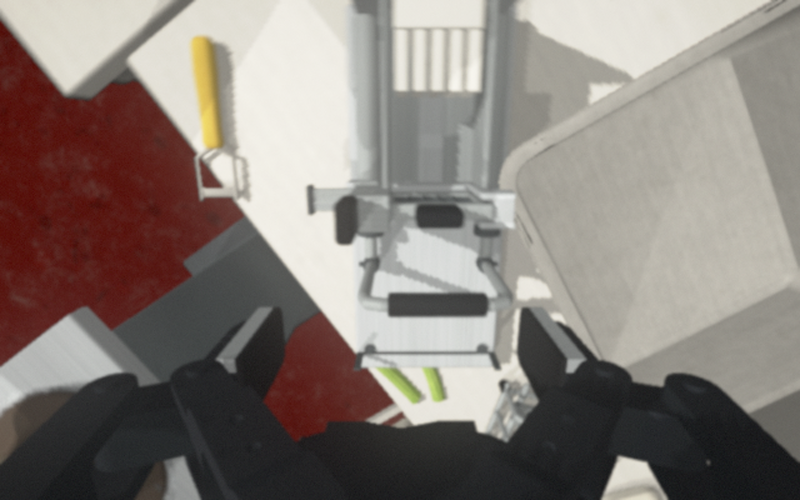

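Wrist view: tab (440,216), lug (345,221), sleeve ends (388,304)/(488,304), mark plates (359,358)/(496,357), with the grid and jaw aligned to the image. I'll fit the pose from all views.

```bash
cat > fit.py <<'E'
from h import *
T=cam("top");S=cam("scene");w=np.load("w1.npy");W=cam("wrist");W=(W[0],W[1],w[:,:3],w[:,3])
P=dict(tab=((232,184),(197,157),(440,215)),lug=((185,243),(131,175),(345,221)),sl=((301,229),(241,205),(438,304)),sl1=((330,197),(277,193),(488,304)),sl2=((271,263),(206,218),(388,304)),m1=((425,271),(372,340),(496,357)),m2=((345,386),(235,403),(359,358)))
X={}
for k,(a,b,c) in P.items():
    O=[(T,(290+a[0]/4,140+a[1]/4)),(S,(305+b[0]/4,145+b[1]/4)),(W,(c[0]/1.25,c[1]/1.25))]
    X[k],r=tri(O); print(k,X[k].round(4),*r)
    for z in [dict(tab=.14,lug=.152,sl=.135,sl1=.135,sl2=.135,m1=.038,m2=.038)[k]]: print("   onz wrist",onz(*O[2],z).round(4))
E
python3 fit.py
```

```text
tab [0.5615 0.0444 0.129 ] [0.3 0.4] [-0.  -0.2] [ 0.3 -1.2]
   onz wrist [0.5625 0.0475 0.14  ]
lug [0.5082 0.0794 0.143 ] [0.2 0.1] [ 0.3 -0. ] [-1.1 -1. ]
   onz wrist [0.5101 0.0815 0.152 ]
sl [ 0.5253 -0.0102  0.1337] [0.4 0.1] [ 0.1 -0.2] [-1. -1.]
   onz wrist [ 0.5253 -0.0082  0.135 ]
sl1 [ 0.5537 -0.0317  0.1303] [0.7 0.4] [-0.6 -0.2] [ 1.2 -1.2]
   onz wrist [ 0.5555 -0.0289  0.135 ]
sl2 [0.4968 0.0108 0.1366] [-0.3  0.1] [ 1.1 -0.2] [-2.5 -1.1]
   onz wrist [0.4951 0.0124 0.135 ]
m1 [ 0.522 -0.132  0.033] [-1.5  1.5] [ 0.5 -0.1] [4.2 0.9]
   onz wrist [ 0.5265 -0.133   0.038 ]
m2 [ 0.4122 -0.0578  0.0388] [ 0.6 -1. ] [0.8 0.3] [-4.3 -1.2]
   onz wrist [ 0.4083 -0.0535  0.038 ]
```

```bash
python3 - <<'E'
from h import *
plan((0.509,0.0803,0.131),-34)
E
```

```text
pos [0.532  0.0472 0.2591] yawy -34.77 tilt -1.0 t 1.4 F [ 0.4 -0.8  0.4] q [ 0.09  0.15  0.04  1.47 -0.    2.27]
offset [ 14.3 -37.8 128. ] spin -0.0134
```

{"op": "arm_command", "data": {
  "jaw": [42,42,42,42,42,42,42,42,42,42],
  "offset": [
    [7,-18,25],
    [14,-36,50],
    [14,-36,60],
    [14,-36,70],
    [14,-36,75],
    [14,-36,75],
    [14,-36,75],
    [14,-36,75],
    [14,-36,75],
    [14,-36,75]
  ],
  "spin": [0,0,0,0,0,0,0,0,0,0],
  "squeeze": 30
}}

```text
time: 2.65
position: [0.5079, 0.0827, 0.1854]
tcp_rot: [0.883, 0.47, 0.0, 0.0]
contact_force: [-1.0, -0.3, 0.5]
gripper_width: 0.495
grasp_force: 0.0
```

```bash
python3 - <<'E'
from h import *
plan((0.509,0.0803,0.131),-34)
o=status.get_obs();f=imaging.grab_frame("wrist");c=cam("wrist",o)
np.save("w2.npy",np.hstack([c[2],c[3][:,None]]))
cv2.imwrite("pics/w2.png",cv2.resize(f,(800,500),interpolation=cv2.INTER_CUBIC))
E
```

```text
pos [0.5079 0.0827 0.1854] yawy -33.98 tilt -1.0 t 2.65 F [-1.  -0.3  0.5] q [ 0.16  0.11 -0.16  1.3  -0.    2.33]
offset [-1.3  2.2 54.4] spin 0.0004
```

View pics/w2.png

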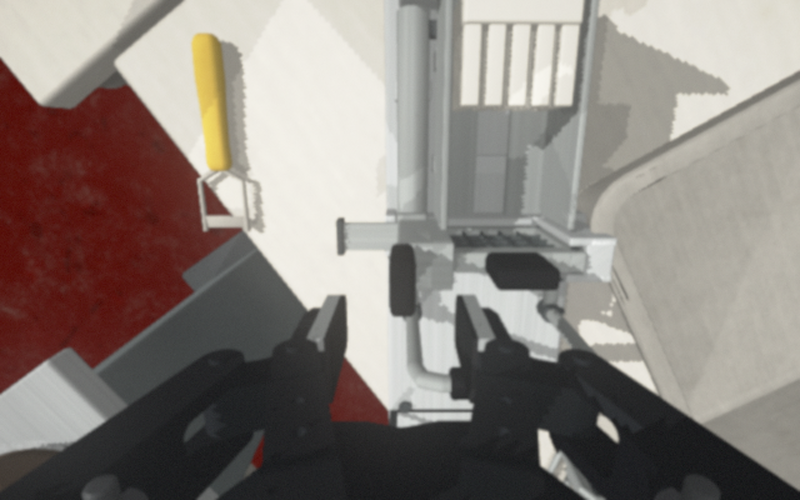

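Lug blob cols 389–415, rows 244–316, laterally centred between the fingers (midpoint col ~401). Tab spans (487–560, 254–289).

```bash
python3 - <<'E'
from h import *
W=cam("wrist")
X=onz(W,(402/1.25,283/1.25),.159);print("lug",X)
plan((X[0],X[1],.131),-34)
# tab top: blob; top face lower part
for p in ((523,277),(523,271)): print("tab",onz(W,(p[0]/1.25,p[1]/1.25),.146))
E
```

```text
lug [0.51048164 0.08515796 0.159     ]
pos [0.5078 0.0827 0.1853] yawy -33.98 tilt -1.0 t 2.7 F [-1.  -0.9 -0.1] q [ 0.16  0.11 -0.16  1.3  -0.    2.33]
offset [ 3.6  0.8 54.3] spin 0.0004
tab [0.55865936 0.05059258 0.146     ]
tab [0.56017649 0.05330817 0.146     ]
```

{"op": "arm_command", "data": {
  "jaw": [42,42,42,42,12,6,4,4,4,4],
  "offset": [
    [1,1,20],
    [2,1,40],
    [2,1,53],
    [2,1,53],
    [2,1,53],
    [2,1,53],
    [2,1,53],
    [2,1,53],
    [2,1,53],
    [2,1,53]
  ],
  "spin": [0,0,0,0,0,0,0,0,0,0],
  "squeeze": 30
}}

```text
time: 3.95
position: [0.5102, 0.0839, 0.1332]
tcp_rot: [0.883, 0.47, 0.001, 0.0]
contact_force: [-0.7, 0.3, 5.7]
gripper_width: 0.136
grasp_force: 32.3
```

{"op": "arm_command", "data": {
  "jaw": [4,4,4,4,4,4,4,4,4,4],
  "offset": [
    [0,-5,0],
    [0,-10,0],
    [0,-15,0],
    [0,-20,0],
    [0,-24,0],
    [0,-26,0],
    [0,-27,0],
    [0,-27,0],
    [0,-27,0],
    [0,-27,0]
  ],
  "spin": [0,0,0,0,0,0,0,0,0,0]
}}

```text
time: 5.2
position: [0.4903, 0.0973, 0.1332]
tcp_rot: [0.883, 0.469, 0.002, 0.003]
contact_force: [10.2, -8.1, 1.9]
gripper_width: 0.135
grasp_force: 31.8
```

```bash
python3 - <<'E'
from h import *
plan((0.5102,0.0839,0.1332),-34)
E
```

```text
pos [0.4903 0.0973 0.1332] yawy -34.05 tilt -0.99997 t 5.2 F [10.2 -8.1  1.9] q [ 0.2   0.09 -0.29  1.18 -0.01  2.36]
offset [ 0.1 24.   0.2] spin -0.0009
```

{"op": "arm_command", "data": {
  "jaw": [4,4,4,4,4,4,4,4,4,4],
  "offset": [
    [0,-2,0],
    [0,-3,0],
    [0,-3,0],
    [0,-3,0],
    [0,-3,0],
    [0,-3,0],
    [0,-3,0],
    [0,-3,0],
    [0,-3,0],
    [0,-3,0]
  ],
  "spin": [0,0,0,0,0,0,0,0,0,0]
}}

```text
time: 6.45
position: [0.4903, 0.0973, 0.1332]
tcp_rot: [0.883, 0.468, 0.003, 0.006]
contact_force: [21.1, -15.5, -3.9]
gripper_width: 0.136
grasp_force: 33.2
```

```bash
python3 - <<'E'
from h import *
plan((0.5102,0.0839,0.1332),-34)
E
```

```text
pos [0.4903 0.0973 0.1332] yawy -34.13 tilt -0.99991 t 6.45 F [ 21.1 -15.5  -3.9] q [ 0.2   0.09 -0.3   1.18 -0.01  2.37]
offset [ 0.1 24.   0.4] spin -0.0023
```

{"op": "arm_command", "data": {
  "jaw": [4,4,4,30,40,40,40,40,40,40],
  "offset": [
    [0,3,0],
    [0,5,0],
    [0,5.5,0],
    [0,5.5,0],
    [0,5.5,0],
    [0,5.5,-25],
    [0,5.5,-55],
    [0,5.5,-85],
    [0,5.5,-85],
    [0,5.5,-85]
  ],
  "spin": [0,0,0,0,0,0,0,0,-0.15,-0.3]
}}

```text
time: 7.7
position: [0.4892, 0.0977, 0.2173]
tcp_rot: [0.801, 0.598, -0.0, -0.0]
contact_force: [0.1, 0.5, 0.4]
gripper_width: 0.466
grasp_force: 0.0
```

```bash
python3 - <<'E'
from h import *
plan((0.547,0.027,0.23),56)
E
```

```text
pos [0.4892 0.0977 0.2173] yawy -16.49 tilt -1.0 t 7.7 F [0.1 0.5 0.4] q [ 0.2   0.08 -0.12  1.37  0.    2.06]
offset [-51.4  75.4 -12.7] spin -1.2652
```

```bash
python3 - <<'E'
from h import *
plan((0.5605,0.046,0.2),56)
E
```

```text
pos [0.4892 0.0977 0.2173] yawy -16.49 tilt -1.0 t 7.7 F [0.1 0.5 0.4] q [ 0.2   0.08 -0.12  1.37  0.    2.06]
offset [-29.3  83.   17.3] spin -1.2652
```

{"op": "arm_command", "data": {
  "jaw": [40,40,40,40,40,40,40,40,40,40],
  "offset": [
    [-4,12,0],
    [-8,24,0],
    [-12,36,0],
    [-16,48,0],
    [-20,60,0],
    [-24,72,0],
    [-29,83,8],
    [-29,83,17],
    [-29,83,17],
    [-29,83,17]
  ],
  "spin": [-0.18,-0.36,-0.54,-0.72,-0.9,-1.08,-1.2,-1.2706,-1.2706,-1.2706]
}}

```text
time: 8.95
position: [0.5603, 0.0459, 0.2004]
tcp_rot: [0.293, 0.956, -0.0, -0.0]
contact_force: [0.2, -0.2, -0.1]
gripper_width: 0.472
grasp_force: 0.0
```

```bash
python3 - <<'E'
from h import *
plan((0.5605,0.046,0.2),56)
o=status.get_obs();f=imaging.grab_frame("wrist");c=cam("wrist",o)
np.save("w3.npy",np.hstack([c[2],c[3][:,None]]))
cv2.imwrite("pics/w3.png",cv2.resize(f,(800,500),interpolation=cv2.INTER_CUBIC))
E
```

```text
pos [0.5603 0.0459 0.2004] yawy 55.96 tilt -1.0 t 8.95 F [ 0.2 -0.2 -0.1] q [ 0.08  0.2  -0.02  1.35  0.    0.68]
offset [-0.1  0.2  0.4] spin -0.0007
```

View pics/w3.png

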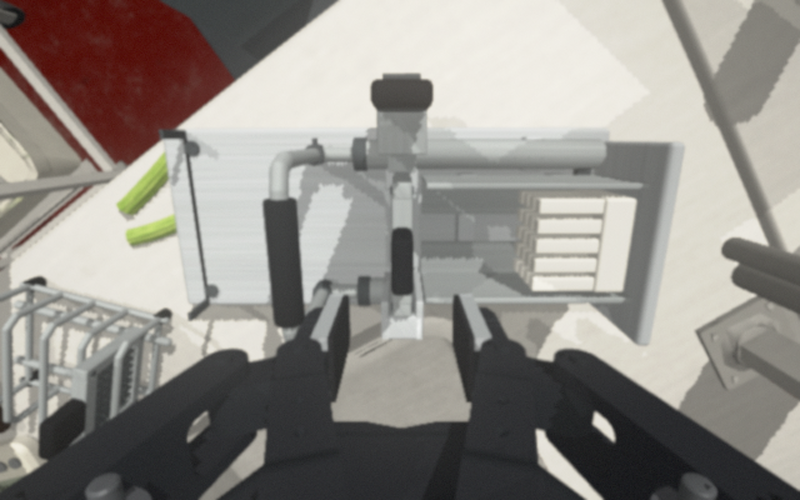

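Tab is at cols 391–413, rows 229–293, centred on the tool axis (col 400). The lug now stands well out at (402,95), so the jaw is open.

```bash
python3 - <<'E'
from h import *
W=cam("wrist");o=status.get_obs();R=Rn.from_quat(o["tcp_rot"]).as_matrix()
def loc(p,z): return (R.T@(onz(W,(p[0]/1.25,p[1]/1.25),z)-o["position"])*1000).round(1)
print(loc((402,293),.146),loc((402,233),.146),loc((402,229),.13))
print("lug",loc((402,88),.159),"sleeve",loc((282,262),.142), loc((280,200),.14),loc((288,326),.14))
E
```

```text
[-13.    1.1  54.6] [20.   1.  54.6] [18.5  1.1 70.6]
lug [88.3  0.9 41.6] sleeve [  3.1 -63.2  58.6] [ 36.1 -62.2  60.6] [-35.6 -63.5  60.6]
```

{"op": "arm_command", "data": {
  "jaw": [40,40,40,40,40,12,6,4,4,4],
  "offset": [
    [2,1,20],
    [3,1,40],
    [3,1,60],
    [3,1,79],
    [3,1,79],
    [3,1,79],
    [3,1,79],
    [3,1,79],
    [3,1,79],
    [3,1,79]
  ],
  "spin": [0,0,0,0,0,0,0,0,0,0],
  "squeeze": 60
}}

```text
time: 10.25
position: [0.5593, 0.0482, 0.1226]
tcp_rot: [0.292, 0.956, 0.0, 0.001]
contact_force: [-1.0, -0.6, 6.1]
gripper_width: 0.125
grasp_force: 59.7
```

{"op": "arm_command", "data": {
  "jaw": [4,4,4,4,4,4,4,4,4,4],
  "offset": [
    [0,0,-3],
    [0,0,-8],
    [0,0,-15],
    [0,0,-25],
    [0,0,-38],
    [0,0,-52],
    [0,0,-68],
    [0,0,-84],
    [0,0,-100],
    [0,0,-100]
  ],
  "spin": [0,0,0,0,0,0,0,0,0,0]
}}

```text
time: 11.5
position: [0.5594, 0.0483, 0.2231]
tcp_rot: [0.292, 0.956, 0.001, 0.001]
contact_force: [0.4, -0.2, -3.1]
gripper_width: 0.127
grasp_force: 58.5
```

```bash
python3 - <<'E'
from h import *
for s in (-45,-15):
  c=np.radians(40.8);p=np.array([0.501,-0.274])+s/1000*np.array([np.cos(c),np.sin(c)])
  print(p); plan((*p,0.2226),40.8)
f=imaging.grab_frame("scene")
cv2.imwrite("pics/s2.png",cv2.resize(f[120:285,285:505],None,fx=3.6,fy=3.6,interpolation=cv2.INTER_CUBIC))
E
```

```text
[ 0.46693522 -0.30340393]
pos [0.5594 0.0483 0.2231] yawy 56.01 tilt -1.0 t 11.5 F [ 0.4 -0.2 -3.1] q [0.09 0.19 0.02 1.4  0.   0.68]
offset [-1.199e+02 -3.433e+02  1.000e-01] spin 0.2655
[ 0.48964507 -0.28380131]
pos [0.5594 0.0483 0.2231] yawy 56.01 tilt -1.0 t 11.5 F [ 0.4 -0.2 -3.1] q [0.09 0.19 0.02 1.4  0.   0.68]
offset [-1.278e+02 -3.144e+02  2.000e-01] spin 0.2655
```

View pics/s2.png

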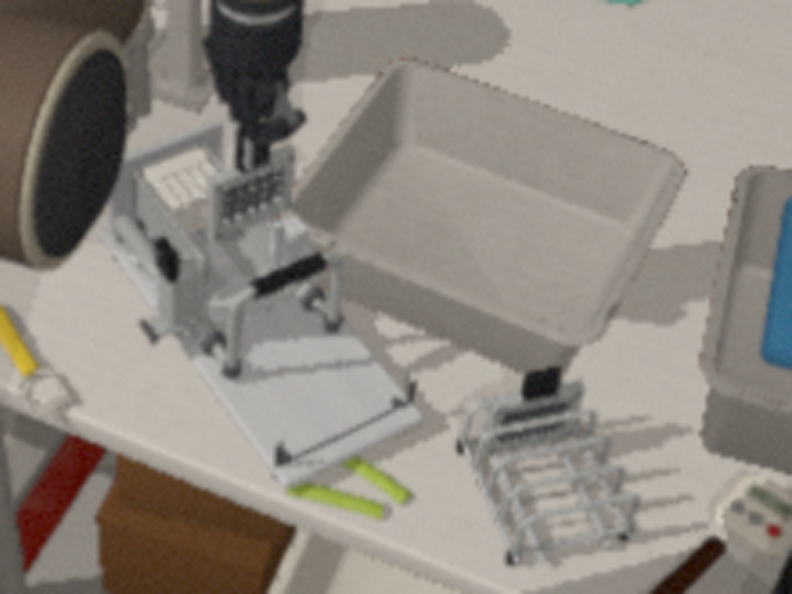

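Grid is out and level in the gripper, the jaw is open and the rack is undisturbed. The w3 view also shows two rack feet at (33,283) and (163,316), and the spare's tab at (62,430), so I can refine the rack pose from those.

```bash
python3 - <<'E'
from h import *
T=cam("top");S=cam("scene");w=np.load("w3.npy");W=cam("wrist");W=(W[0],W[1],w[:,:3],w[:,3])
P=dict(spare=((588,237),(522,325),(62,430)),rf1=((497,288),(433,397),(163,316)),rf2=((590,397),(490,520),(33,283)))
for k,(a,b,c) in P.items():
    O=[(T,(290+a[0]/4,140+a[1]/4)),(S,(305+b[0]/4,145+b[1]/4)),(W,(c[0]/1.25,c[1]/1.25))]
    X,r=tri(O); print(k,X.round(4),*r, "wrist",onz(*O[2],X[2]).round(4))
E
```

```text
spare [ 0.5363 -0.2444  0.1004] [0.2 0.1] [-0.1 -0.2] [ 0.6 -0.4] wrist [ 0.5364 -0.2435  0.1004]
rf1 [ 0.5121 -0.194   0.0031] [0.2 0.5] [ 0.  -0.3] [1.1 0.1] wrist [ 0.5129 -0.193   0.0031]
rf2 [ 0.42   -0.2721  0.0055] [0.  0.3] [ 0.4 -0.4] [ 0.7 -0.8] wrist [ 0.4198 -0.2706  0.0055]
```

{"op": "arm_command", "data": {
  "jaw": [4,4,4,4,4,4,4,4,4,4],
  "offset": [
    [0,0,-20],
    [0,0,-42],
    [-16,-40,-50],
    [-34,-85,-50],
    [-52,-130,-50],
    [-70,-175,-50],
    [-88,-220,-50],
    [-100,-250,-50],
    [-105,-262,-50],
    [-105,-262,-50]
  ],
  "spin": [0,0,0,0.06,0.12,0.18,0.24,0.265,0.265,0.265]
}}

```text
time: 12.8
position: [0.499, -0.2279, 0.2707]
tcp_rot: [0.416, 0.909, 0.0, -0.001]
contact_force: [-0.5, 0.1, -2.6]
gripper_width: 0.127
grasp_force: 59.2
```

```bash
python3 - <<'E'
from h import *
plan((0.467,-0.3034,0.2),40.5)
o=status.get_obs();f=imaging.grab_frame("wrist");c=cam("wrist",o)
np.save("w4.npy",np.hstack([c[2],c[3][:,None]]))
cv2.imwrite("pics/w4.png",cv2.resize(f,(800,500),interpolation=cv2.INTER_CUBIC))
E
```

```text
pos [ 0.499  -0.2279  0.2707] yawy 40.78 tilt -1.0 t 12.8 F [-0.5  0.1 -2.6] q [-0.43  0.18  0.11  1.5   0.    0.43]
offset [-36.3 -73.5  70.6] spin 0.0049
```

View pics/w4.png

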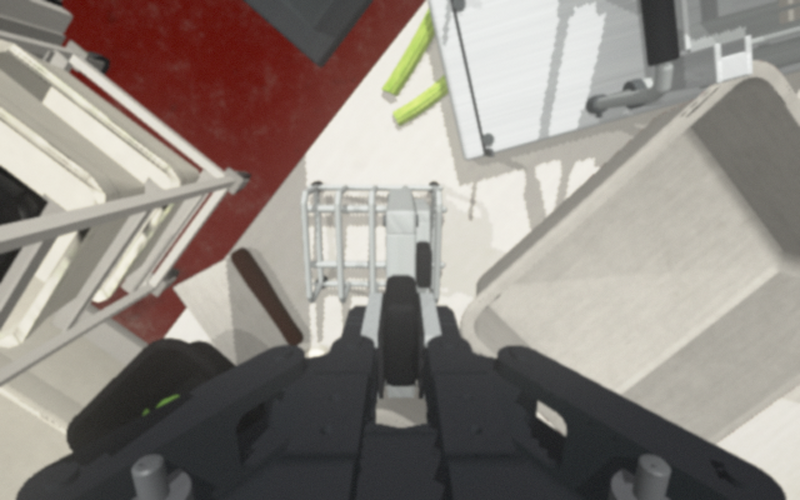

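Wrist view: rack feet (317,186)/(434,184), hoops at cols ~308, 341, 373, 438, spare tab centre (424,265), and the carried grid edge-on at col ~400.

```bash
python3 - <<'E'
from h import *
W=cam("wrist");o=status.get_obs();R=Rn.from_quat(o["tcp_rot"]).as_matrix()
def loc(p,z):
    X=onz(W,(p[0]/1.25,p[1]/1.25),z); return X.round(4),(R.T@(X-o["position"])*1000).round(1)
print("feet",loc((317,186),.006),loc((434,184),.006))
print("spare",loc((424,267),.118),loc((424,265),.11))
for c in (308,341,373,438):
  for r in (215,265): print(c,r,loc((c,r),.069))
print("held tab top", loc((400,330),o["position"][2]+.025))
plan((0.467,-0.3034,0.2),40.8)
E
```

```text
feet (array([ 0.4213, -0.2679,  0.006 ]), array([ 19.9, -85.6, 264.8])) (array([ 0.511 , -0.1877,  0.006 ]), array([ 21.9,  34.8, 264.9]))
spare (array([ 0.5335, -0.238 ,  0.118 ]), array([-30.7,  18.8, 152.8])) (array([ 0.5344, -0.2384,  0.11  ]), array([-31.7,  19.3, 160.8]))
308 215 (array([ 0.4363, -0.2793,  0.069 ]), array([  1.5, -81.7, 201.8]))
308 265 (array([ 0.4646, -0.3164,  0.069 ]), array([-45. , -84.6, 201.8]))
341 215 (array([ 0.4584, -0.2602,  0.069 ]), array([  1.5, -52.4, 201.8]))
341 265 (array([ 0.4875, -0.2966,  0.069 ]), array([-45. , -54.2, 201.8]))
373 215 (array([ 0.4799, -0.2416,  0.069 ]), array([  1.5, -24. , 201.8]))
373 265 (array([ 0.5097, -0.2773,  0.069 ]), array([-45. , -24.9, 201.8]))
438 215 (array([ 0.5235, -0.2039,  0.069 ]), array([  1.5,  33.6, 201.8]))
438 265 (array([ 0.5548, -0.2383,  0.069 ]), array([-45. ,  34.7, 201.8]))
held tab top (array([ 0.4952, -0.2225,  0.2958]), array([  6.2,   0.1, -25. ]))
pos [ 0.4992 -0.2272  0.2708] yawy 40.84 tilt -1.0 t 12.85 F [ 0.1 -0.6 -2.4] q [-0.43  0.18  0.11  1.5   0.    0.43]
offset [-36.6 -74.2  70.8] spin 0.0007
```

Wrist view is the trustworthy one, since the tab grasp agreed with it. The slot at −45 mm lies at tool offset (−32, −68.5).

{"op": "arm_command", "data": {
  "jaw": [4,4,4,4,4,4,4,4,4,4],
  "offset": [
    [-16,-34,0],
    [-32,-68.5,0],
    [-32,-68.5,30],
    [-32,-68.5,60],
    [-32,-68.5,90],
    [-32,-68.5,115],
    [-32,-68.5,125],
    [-32,-68.5,135],
    [-32,-68.5,140],
    [-32,-68.5,140]
  ],
  "spin": [0,0,0,0,0,0,0,0,0,0]
}}

```text
time: 14.1
position: [0.4685, -0.2967, 0.1315]
tcp_rot: [0.416, 0.909, -0.0, 0.0]
contact_force: [-0.4, -0.1, -2.4]
gripper_width: 0.125
grasp_force: 59.3
```

```bash
python3 - <<'E'
from h import *
plan((0.467,-0.3034,0.0946),40.8)
E
```

```text
pos [ 0.4685 -0.2967  0.1315] yawy 40.84 tilt -1.0 t 14.1 F [-0.4 -0.1 -2.4] q [-0.56  0.2  -0.17  1.2   0.    0.29]
offset [-4.1 -5.5 36.9] spin 0.0006
```

{"op": "arm_command", "data": {
  "jaw": [4,4,4,4,4,4,4,4,4,4],
  "offset": [
    [0,0,8],
    [0,0,16],
    [0,0,23],
    [0,0,29],
    [0,0,32],
    [0,0,34],
    [0,0,35],
    [0,0,36],
    [0,0,36],
    [0,0,36]
  ],
  "spin": [0,0,0,0,0,0,0,0,0,0]
}}

```text
time: 15.35
position: [0.4684, -0.2968, 0.0954]
tcp_rot: [0.416, 0.909, -0.0, 0.0]
contact_force: [0.2, -0.9, -3.1]
gripper_width: 0.126
grasp_force: 59.4
```

Still hanging free (−3 N), so I go down a little further until it stands.

{"op": "arm_command", "data": {
  "jaw": [4,4,4,4,4,4,4,4,4,4],
  "offset": [
    [0,0,1],
    [0,0,1.5],
    [0,0,2],
    [0,0,2.5],
    [0,0,3],
    [0,0,3],
    [0,0,3],
    [0,0,3],
    [0,0,3],
    [0,0,3]
  ],
  "spin": [0,0,0,0,0,0,0,0,0,0]
}}

```text
time: 16.6
position: [0.4686, -0.2969, 0.0944]
tcp_rot: [0.416, 0.909, -0.0, 0.001]
contact_force: [-4.1, 3.4, 12.1]
gripper_width: 0.125
grasp_force: 61.6
```

{"op": "arm_command", "data": {
  "jaw": [4,10,16,24,36,40,40,40,40,40],
  "offset": [
    [0,0,-2],
    [0,0,-2],
    [0,0,-2],
    [0,0,-2],
    [0,0,-2],
    [0,0,-5],
    [0,0,-25],
    [0,0,-60],
    [0,0,-100],
    [0,0,-140]
  ],
  "spin": [0,0,0,0,0,0,0,0,0,0]
}}

```text
time: 17.85
position: [0.4682, -0.2967, 0.2338]
tcp_rot: [0.416, 0.909, -0.0, 0.0]
contact_force: [0.7, -1.0, -0.2]
gripper_width: 0.468
grasp_force: 0.0
```

```bash
python3 - <<'E'
from h import *
# sleeve from w3 wrist view in that tool frame relative to tab: cutter x
w=np.load("w3.npy");W=cam("wrist");W=(W[0],W[1],w[:,:3],w[:,3])
for p in ((282,262),(280,200),(288,326)): print(onz(W,(p[0]/1.25,p[1]/1.25),.142))
c=np.radians(56);ux=np.array([np.cos(c),np.sin(c)])
s=np.array([0.5593,0.0482])-.065*ux+ -.001*np.array([-ux[1],ux[0]]);print("model sleeve",s)
plan((s[0],s[1],0.24),56)
f=imaging.grab_frame("wrist");cv2.imwrite("pics/w5.png",f)
E
```

```text
[ 0.52235253 -0.00465404  0.142     ]
[0.49562383 0.01530706 0.142     ]
[ 0.55370884 -0.02540949  0.142     ]
model sleeve [ 0.5237815  -0.00624664]
pos [ 0.4682 -0.2967  0.2338] yawy 40.83 tilt -1.0 t 17.85 F [ 0.7 -1.  -0.2] q [-0.56  0.18  0.03  1.42 -0.    0.29]
offset [183.4 231.9  -6.3] spin -0.2648
```

{"op": "arm_command", "data": {
  "jaw": [40,40,40,40,40,40,40,40,40,40],
  "offset": [
    [26,33,0],
    [58,73,0],
    [90,113,0],
    [122,154,0],
    [154,194,0],
    [176,223,0],
    [183,232,0],
    [183,232,20],
    [183,232,44],
    [183,232,44]
  ],
  "spin": [-0.04,-0.08,-0.12,-0.16,-0.2,-0.24,-0.265,-0.265,-0.265,-0.265]
}}

```text
time: 19.15
position: [0.523, -0.0072, 0.1868]
tcp_rot: [0.293, 0.956, -0.001, -0.002]
contact_force: [-0.7, -0.2, 0.8]
gripper_width: 0.472
grasp_force: 0.0
```

```bash
python3 - <<'E'
from h import *
plan((.5235,-.0055,.116),56)
f=imaging.grab_frame("wrist");cv2.imwrite("pics/w6.png",f)
# dark sleeve columns near tool axis
g=cv2.cvtColor(f,cv2.COLOR_BGR2GRAY)
for r in (150,165,180,195,210): 
    d=np.where(g[r,270:370]<70)[0]+270; print(r,(d.min(),d.max(),len(d)) if len(d) else None)
E
```

```text
pos [ 0.523  -0.0072  0.1868] yawy 55.97 tilt -0.99999 t 19.15 F [-0.7 -0.2  0.8] q [-0.01  0.13 -0.13  1.31 -0.    0.58]
offset [ 0.3  1.8 70.7] spin -0.0005
150 None
165 None
180 (np.int64(310), np.int64(333), 22)
195 (np.int64(310), np.int64(333), 24)
210 (np.int64(310), np.int64(333), 24)
```

{"op": "arm_command", "data": {
  "jaw": [40,40,40,40,40,18,10,8,8,8],
  "offset": [
    [0,1,20],
    [0,1,40],
    [0,1,60],
    [0,1,70],
    [0,1,70],
    [0,1,70],
    [0,1,70],
    [0,1,70],
    [0,1,70],
    [0,1,70]
  ],
  "spin": [0,0,0,0,0,0,0,0,0,0],
  "squeeze": 70
}}

```text
time: 20.45
position: [0.5243, -0.0074, 0.1197]
tcp_rot: [0.293, 0.956, -0.002, 0.001]
contact_force: [-4.5, -6.9, 4.8]
gripper_width: 0.185
grasp_force: 68.3
```

```bash
python3 - <<'E'
from h import *
plan((.5235,-.0055,.116),56)
E
```

```text
pos [ 0.5243 -0.0074  0.1197] yawy 55.96 tilt -0.99999 t 20.45 F [-4.5 -6.9  4.8] q [-0.01  0.15 -0.26  1.16 -0.    0.58]
offset [1.8 1.1 3.7] spin -0.0008
```

{"op": "arm_command", "data": {
  "jaw": [8,8,8,8,8,8,8,8,8,8],
  "offset": [
    [0,-8,0],
    [0,-20,0],
    [0,-34,0],
    [0,-48,0],
    [0,-62,0],
    [0,-76,0],
    [0,-88,0],
    [0,-98,0],
    [0,-105,0],
    [0,-106,0]
  ],
  "spin": [0,0,0,0,0,0,0,0,0,0]
}}

```text
time: 21.7
position: [0.4674, -0.0922, 0.1197]
tcp_rot: [0.292, 0.956, 0.003, 0.002]
contact_force: [5.8, 10.0, 1.3]
gripper_width: 0.187
grasp_force: 68.9
```

```bash
python3 - <<'E'
from h import *
o=status.get_obs();c=np.radians(56);print(o["position"],.2870-o["position"][:2]@[np.cos(c),np.sin(c)],o["contact_force"],o["gripper_width"])
a=imaging.grab_frame("wrist");b=imaging.grab_frame("scene");t=imaging.grab_frame("top")
for n,f in (("w7",a),("s7",b),("t7",t)): cv2.imwrite(f"pics/{n}.png",f)
S=cam("scene");T=cam("top");W=cam("wrist",o)
ux=np.array([np.cos(c),np.sin(c)]);uy=np.array([-ux[1],ux[0]])
g0=np.array([.5593,.0482])
for s in (-1,1):
  p=np.r_[g0-.17*ux+s*.07*uy,.038]; print(s,proj(W,p),proj(S,p),proj(T,p))
E
```

```text
[ 0.46743798 -0.09220127  0.11970627] 0.10205031631958483 [5.81311544 9.96481831 1.31715286] 0.18685706776238595
-1 [[316.44415585 285.03803826]] [[397.61821803 229.05576484]] [[397.99199108 205.88872376]]
1 [[316.06867453 102.27229321]] [[360.91803736 246.53636468]] [[374.30560753 239.28099784]]
```

```bash
python3 - <<'E'
import cv2,numpy as np
a=cv2.imread("pics/w7.png");s=cv2.imread("pics/s7.png");w5=cv2.imread("pics/w5.png")
r=lambda im,y0,y1,x0,x1:cv2.resize(im[y0:y1,x0:x1],(400,300),interpolation=cv2.INTER_CUBIC)
cv2.imwrite("pics/comp.png",np.vstack([np.hstack([r(a,70,130,275,355),r(a,255,315,275,355)]),np.hstack([r(s,205,265,340,420),r(s,130,280,320,520)])]))
E
```

```text
(no output)
```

View pics/comp.png

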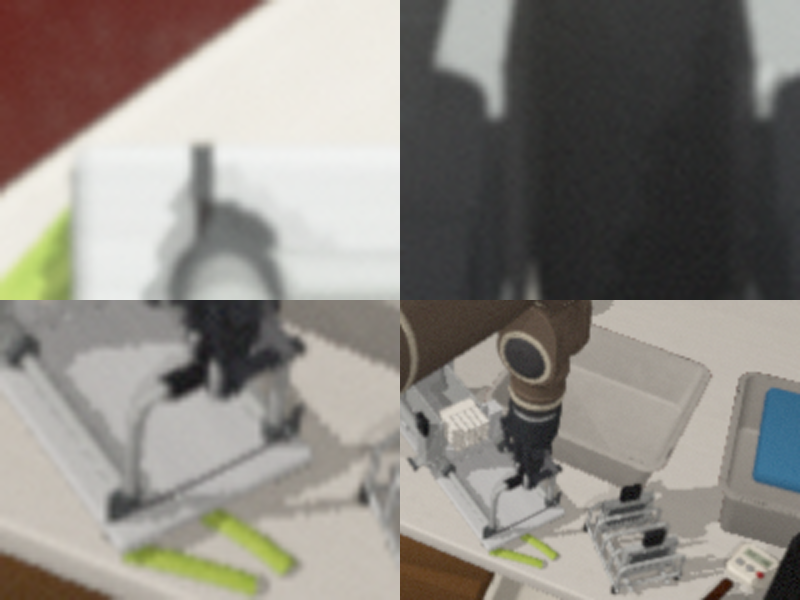

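The wrist crop (top left) shows the mark plate at full-frame col ~315.4 and the bail foot centred near col ~320.5, so there are about 3 mm still to go. The grid stands upright in the rack. I'll check the pixel profile, since I've used my last view.

```bash
python3 - <<'E'
from h import *
g=cv2.cvtColor(cv2.imread("pics/w7.png"),cv2.COLOR_BGR2GRAY)
print("     ",*range(306,338))
for r in range(97,136,2): print(r,*g[r,306:338])
o=status.get_obs();W=cam("wrist");R=Rn.from_quat(o["tcp_rot"]).as_matrix()
for z in (.03,.038,.05): print(z,[(R.T@(onz(W,(c,110),z)-o["position"])*1000).round(1)[1] for c in (315.3,320.5)])
E
```

```text
306 307 308 309 310 311 312 313 314 315 316 317 318 319 320 321 322 323 324 325 326 327 328 329 330 331 332 333 334 335 336 337
97 235 235 234 235 234 235 232 228 226 227 225 227 231 234 235 235 235 235 235 236 235 236 236 236 236 236 236 236 237 236 237 236
99 237 236 237 237 237 234 223 182 154 150 154 186 225 236 237 237 238 237 237 238 238 237 238 238 238 238 238 238 238 238 238 238
101 240 240 240 241 239 238 221 169 124 113 128 175 225 238 240 238 239 240 241 241 240 241 241 241 240 241 241 242 241 241 242 241
103 236 235 236 235 236 233 219 167 123 112 120 160 208 224 224 224 228 233 236 236 237 237 235 236 237 236 237 238 237 238 237 237
105 233 233 233 233 232 227 203 155 118 112 119 155 199 216 220 219 221 224 230 233 233 233 233 235 233 234 233 234 234 235 235 234
107 234 235 234 230 221 202 175 140 118 112 120 157 200 218 219 219 219 222 223 225 226 226 228 232 234 235 234 233 234 234 234 234
109 234 233 228 218 196 184 169 143 113 102 108 139 177 193 194 197 206 213 218 219 219 220 220 226 230 233 234 234 233 234 234 234
111 233 230 219 201 189 184 179 155 114 84 79 95 1
[... 1081 characters left out ...]
 177 163 135 116 125 151 184 198 208 214 216 217
129 185 177 155 130 117 126 145 166 182 191 199 205 209 211 212 210 210 209 207 201 195 186 166 139 125 140 167 183 193 192 196 194
131 186 183 169 142 128 144 166 180 186 196 201 207 210 210 212 213 212 210 207 202 201 195 185 168 147 139 150 156 162 163 162 163
133 183 182 175 157 144 156 170 182 189 195 201 207 210 212 210 211 211 211 206 203 201 196 188 179 162 146 137 134 134 136 134 134
135 183 184 179 171 159 163 173 180 188 196 201 206 208 212 211 213 213 210 207 205 202 196 190 183 172 157 144 145 154 159 159 158
0.03 [np.float64(-3.4), np.float64(0.3)]
0.038 [np.float64(-3.2), np.float64(0.3)]
0.05 [np.float64(-3.1), np.float64(0.3)]
```

```bash
python3 - <<'E'
from h import *
g=cv2.cvtColor(cv2.imread("pics/w6.png"),cv2.COLOR_BGR2GRAY)
# w3: foot at (315,147)/1.25
w3=cv2.cvtColor(cv2.resize(cv2.imread("pics/w3.png"),(640,400),interpolation=cv2.INTER_AREA),cv2.COLOR_BGR2GRAY)
W=list(cam("wrist"));M=np.array(imaging.get_calibration("wrist")["mount"])
T=np.eye(4);c=np.radians(56)
y=np.array([np.cos(c),np.sin(c),0]);z=np.array([0,0,-1.]);T[:3,:3]=np.c_[np.cross(y,z),y,z];T[:3,3]=[.523,-.0072,.1868]
I=np.linalg.inv(T@M);W6=(W[0],W[1],I[:3,:3],I[:3,3])
ux=y[:2];uy=np.array([-ux[1],ux[0]]);s=np.array([.5593,.0482])-.065*ux
for v in (.05,.06,.07): print(v,proj(W6,np.r_[s+v*uy,.038]))
print("    ",*range(300,340))
for r in range(98,150,2): print(r,*g[r,300:340])
E
```

```text
0.05 [[321.39070716 129.12264145]]
0.06 [[321.40430733 117.7613273 ]]
0.07 [[321.41809143 106.20063502]]
     300 301 302 303 304 305 306 307 308 309 310 311 312 313 314 315 316 317 318 319 320 321 322 323 324 325 326 327 328 329 330 331 332 333 334 335 336 337 338 339
98 236 237 237 236 236 237 237 238 237 238 237 237 237 237 237 237 238 237 236 236 236 237 236 236 236 236 236 236 237 237 237 237 236 237 236 236 236 236 236 236
100 238 237 237 237 238 236 237 237 237 237 236 237 237 237 237 236 236 236 237 236 236 236 236 236 236 237 237 237 237 237 236 236 237 237 237 236 236 236 236 237
102 236 236 236 237 236 236 236 237 237 236 235 237 235 235 235 234 236 236 236 236 235 235 235 235 235 234 234 236 235 235 235 235 236 235 236 235 235 236 236 236
104 235 235 235 235 235 234 235 234 235 235 235 235 234 235 235 235 236 235 235 236 235 235 234 235 234 235 234 235 235 235 235 235 234 234 236 236 234 234 236 235
106 234 234 234 234 234 234 234 234 233 233 234 233 233 234 233 234 234 234 234 234 233 234 234 234 234 234 234 235 234 234 234 234 234 234 234 233 234 233 234 233
108 226 226
[... 2732 characters left out ...]
 159 152 149 148 149 148 146 147 147 148 147
142 222 222 223 222 222 217 201 180 171 171 170 170 166 159 159 168 180 192 203 212 216 217 220 219 213 203 195 184 171 164 157 153 152 148 148 148 146 146 147 145
144 224 225 224 224 224 219 203 183 174 173 171 172 167 160 158 168 182 194 204 212 216 219 220 219 213 204 196 186 175 168 168 167 167 163 161 157 158 153 150 149
146 228 226 227 225 220 204 186 178 175 175 175 174 171 162 158 168 182 193 203 211 216 217 220 219 214 205 195 184 173 166 171 171 173 171 170 172 169 168 164 164
148 228 228 226 220 199 180 177 175 176 174 174 174 171 162 158 166 183 192 204 212 216 218 220 218 212 204 195 186 174 166 172 174 173 173 173 173 173 172 172 172
```

{"op": "arm_command", "data": {
  "jaw": [8,8,8,8,8,8,8,8,8,8],
  "offset": [
    [0,-1,0],
    [0,-2,0],
    [0,-3.2,0],
    [0,-3.2,0],
    [0,-3.2,0],
    [0,-3.2,0],
    [0,-3.2,0],
    [0,-3.2,0],
    [0,-3.2,0],
    [0,-3.2,0]
  ],
  "spin": [0,0,0,0,0,0,0,0,0,0]
}}

```text
time: 23.1
position: [0.4658, -0.0946, 0.1197]
tcp_rot: [0.292, 0.957, 0.003, 0.002]
contact_force: [4.7, 9.7, 1.0]
gripper_width: 0.184
grasp_force: 68.9
```

```bash
python3 - <<'E'
from h import *
o=status.get_obs();c=np.radians(56);print(o["position"],.2870-o["position"][:2]@[np.cos(c),np.sin(c)],o["contact_force"],o["gripper_width"])
f=imaging.grab_frame("wrist");cv2.imwrite("pics/w8.png",f);cv2.imwrite("pics/s8.png",imaging.grab_frame("scene"))
g=cv2.cvtColor(f,cv2.COLOR_BGR2GRAY)
print("     ",*range(306,338))
for r in range(97,130,2): print(r,*g[r,306:338])
E
```

```text
[ 0.4658229  -0.09459518  0.11968866] 0.10493810086184657 [4.72815713 9.74965262 1.00143253] 0.18363428278893992
      306 307 308 309 310 311 312 313 314 315 316 317 318 319 320 321 322 323 324 325 326 327 328 329 330 331 332 333 334 335 336 337
97 235 235 235 235 235 235 235 235 235 235 233 231 228 226 226 225 228 231 233 235 235 236 236 235 235 236 235 236 236 237 237 237
99 237 236 236 237 236 236 237 237 236 235 230 207 167 148 152 166 200 228 236 237 237 237 238 238 237 238 238 237 238 237 238 238
101 239 240 239 240 240 240 239 240 239 239 230 199 147 118 119 143 196 229 238 239 240 240 241 241 241 241 241 241 241 240 242 241
103 235 235 234 235 234 236 235 236 236 233 224 186 137 116 115 138 178 216 224 226 229 233 236 236 236 236 236 236 236 237 238 236
105 233 234 233 233 233 234 234 234 232 229 210 166 128 111 112 133 171 207 217 220 221 226 231 232 233 233 234 233 234 234 235 234
107 234 234 234 235 234 235 233 233 225 207 179 151 122 112 116 134 172 207 218 219 219 222 223 225 225 224 226 231 234 234 234 234
109 234 234 234 234 235 233 229 220 203 189 178 155 127 112 115
[... 683 characters left out ...]
122 134 150 156 159 157 163 178 203 213 215
121 235 235 232 219 173 127 104 98 99 108 121 138 151 160 161 157 150 141 131 121 117 121 136 161 190 211 216 217 216 217 217 219
123 234 234 227 196 143 105 98 104 123 144 160 172 176 180 180 179 180 175 167 150 130 117 116 129 163 201 218 220 222 224 224 225
125 233 230 215 169 123 105 109 128 151 165 171 177 179 183 183 180 181 182 179 173 156 133 116 117 137 170 200 215 221 224 226 225
127 228 210 173 135 117 116 125 148 164 172 184 190 196 202 204 202 201 200 196 189 179 159 135 118 123 153 190 207 215 218 216 216
129 222 193 158 127 118 124 145 166 179 191 199 205 206 210 212 211 212 209 206 204 197 186 166 141 125 139 166 183 190 194 194 195
```

```bash
python3 -c "
from cell import hand_in
print(hand_in())"
```

```text
the job is handed in; nothing more can be done
None
```

The job is handed in: the clamp jaw is fully open at its stop, the grid stands upright in the rack's −45 mm slot, and the arm holds the pull bar at the wash mark (about 0.105 m); neither the spare grid nor the cups were touched at any point I could see, and the arm's clock read about 23 s of the 64 s allowed.

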